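Find the concealed catch among the inlaid tiles and release the drawer

TASK

The fondue case's drawer is released by a concealed catch: one of the five identical white tiles set in its flat top panel gives when pressed, the others are solid. With the fingertips feel gently from tile to tile until you find the one that gives, press it fully down so that the drawer springs ajar, then draw the fingers clear above it. Grasp nothing, and leave everything else on the shelf and on the case where it stands.

Things in the scene. Friction and masses are not known exactly. Their poses are not given: they have to be found in the camera images.
- case: Fixed bamboo case, 200 mm deep (x) by 300 mm wide (y) by 90 mm high; origin at the centre of its underside, drawer on its -x side, towards the robot. In its flat top panel is a row along y of five white square tiles (46 mm, in 48 mm wells, 58 mm apart), 2 mm below the panel. They look alike; four are solid (bedded on cork, they yield under 3 mm), one, in any place, is the catch.
- catch (a joint): Travel of the one tile that is the concealed catch, in m: 0 = up like the others, 0.008 = pressed fully down. It slides straight down under about 3 to 4 N, has no return spring and stays where it is left. Which tile it is, is not told.
- drawer (a joint): Opening of the case's handle-less drawer, in m: 0 = shut, 0.024 = fully ajar. The catch drives it out towards the case's -x side by a linkage, three times as far as the catch is pressed (pushing the drawer back would raise the catch).
- drawer_front (a point): Middle of the upper edge of the drawer front, 71 mm above the shelf; the front is 296 mm wide, 66 mm high.
- tile1 (a point): Centre of the upper face (not pressed) of the tile in place 1 of 5, counted from the case's +y end (the robot's left); a fixed point 88 mm above the shelf, 45 mm to the front (-x) of the case's centre.
- tile2 (a point): Centre of the upper face (not pressed) of the tile in place 2 of 5, counted from the case's +y end (the robot's left); a fixed point 88 mm above the shelf, 45 mm to the front (-x) of the case's centre.
- tile3 (a point): Centre of the upper face (not pressed) of the tile in place 3 of 5, counted from the case's +y end (the robot's left); a fixed point 88 mm above the shelf, 45 mm to the front (-x) of the case's centre.
- tile4 (a point): Centre of the upper face (not pressed) of the tile in place 4 of 5, counted from the case's +y end (the robot's left); a fixed point 88 mm above the shelf, 45 mm to the front (-x) of the case's centre.
- tile5 (a point): Centre of the upper face (not pressed) of the tile in place 5 of 5, counted from the case's +y end (the robot's left); a fixed point 88 mm above the shelf, 45 mm to the front (-x) of the case's centre.
- fondue: Fondue set: white ceramic bowl (144 mm across) on a three-legged steel frame, 135 mm high; loose; origin at the centre of its underside.
- forkstand: Four short steel forks in a spring clip holder on a round steel foot (84 mm), 168 mm high; loose; origin under its foot.
- tray: Round bamboo tray, 200 mm across, 20 mm high; loose; origin at the centre of its underside.
- tealight: Glass tealight cup, 50 mm across, 32 mm high, standing loose on the rear half of the case's top panel, about 105 mm behind the row of tiles; origin at its underside.
- tin: Plain aluminium tin, 48 mm across, 26 mm high, loose on the rear half of the case's top panel, about 105 mm behind the row of tiles; origin at its underside.
- mug: Ceramic mug, 80 mm across, 90 mm high; loose, left of the case; origin at its underside.
- chocbox: Flat cardboard box of chocolate, 90 x 140 x 30 mm; loose, left of the case; origin at its underside.
- jar: Amber glass jar with a steel cap, 64 mm across, 85 mm high; loose, right of the case; origin at its underside.

How it is judged:
On the way:
1. the tile that is the catch is pressed fully down (value of joint catch above 0.0065 m and value of joint drawer above 0.019 m), for 0.2 s.
At the end, for the whole second after the job is handed in: The catch tile is down by more than 6.5 of its 8 mm, the drawer stands ajar by more than 19 of its 24 mm and is at rest, the grasp point between the fingers is more than 120 mm above the shelf, and no loose thing stands 20 mm or more from its start (all of step 1 and velocity of joint drawer below 0.01 m/s and height (world z) of the grasp point above 0.12 m and distance of each of fondue, forkstand, tray, tealight, tin, mug, chocbox, jar from where it was at the start of the episode below 0.02 m); the robot touches nothing.
It fails at once if a bystander is lifted, carried or pushed 20 mm or more from its place (distance of any of fondue, forkstand, tray, tealight, tin, mug, chocbox, jar from where it was at the start of the episode above 0.02 m).
It fails at once if the fingers press harder than 60 N on anything (feel gently) (contact force between the fingers and anything else above 60 N).
It also fails if it takes over 58 s, if anything falls off the work surface, if the arm or the gripper's body presses on something with over 40 N, if the wrist force passes 120 N, or if a joint passes its speed limit or range.

ROBOT

A 7-joint arm with a two-finger parallel gripper is mounted at the origin on the work surface. World frame = base frame: x ahead of the robot, y to its left, z up, the work surface at z = 0. Lengths are in m, angles in rad, forces in N, time in s.
With the tool pointing down it reaches from about 0.35 to 0.9 m from the base axis. Payload 19.9 kg.
Tool frame: the origin (TCP) lies at the very end of the fingers, on their centre line; the grasp point (between the pads) lies manip.grip_point_offset behind it (manip.grip_point_offset is the distance from the TCP to the grasp point, in m); z points along the fingers, x is the direction in which the jaws open and shut, and the axes are right-handed (so a half turn about z gives the same grasp; the last joint's range is limited). The gripper opens to 94 mm and grips with 3 to 60 N. Pads are 16 mm wide; open, the fingers measure 119 mm over their backs; the gripper's body (75 mm by 177 mm) begins 78 mm behind the grasp point.
Start: joints at [1.19, 0.417, -0.01, 1.614, 0.005, 1.111, -0.053], TCP at [0.208, -0.589, 0.205] pointing down, gripper open.
Joint ranges: [-2.81, 2.81], [-0.39, 2.02], [-1.27, 1.25], [0.06, 2.57], [-1.19, 4.33], [0.19, 2], [-2.82, 2.82]. Speed limits (rad/s): [1.89, 1.89, 2.39, 2.39, 3.01, 3.01, 3.01].

INTERFACE

Orientations are given as a unit quaternion [w, x, y, z].
In Python, from plant import manip, camera, camera_info gives the robot as it stands.
- The arm moves only by the tool apply_moves, never from a script. Its argument "deltas" is text: rows parted by semicolons, each of 5 numbers parted by spaces: the gripper's target within -1 to 1 (fully open at 1, half-way at 0, shut at -1), then the shift along the tool's x, y, z in m, then the turn about the tool's z in rad. In form: claw dx dy dz yaw; .... A call has exactly 10 rows; each row shifts and turns the commanded pose from where the row before left it, along the tool's axes as they then stand; what a row does not reach is not made up. A row lasts 1/12 s, in which the tool goes at most 41.7 mm and 7.16 degrees, less where a joint would pass 70% of its speed; a pose out of reach is approached as far as the arm can. A call with a gripper value outside its range is refused whole. The fingers move at their own pace and stop on an object; "grip_force" is the grip in N (left out, the last holds). Time passes only in rows, so rows that do not move let the fingers close, or fill a call up. It gives the time, the measured TCP pose, the force and the opening at its end, in the units of the state.
- manip.observe(): the state, without advancing time (a new reading comes with each control period).
- camera(name): name is "scene" or "side" or "wrist"; returns (picture, depth): 384x512x3 uint8, red, green, blue; 384x512 float32, m along the optical axis (not along the pixel's ray), 0 where there is no reading.
- camera_info(name): a dict with "K" (3x3 intrinsics, pixels), "R" (3x3) and "t" (3): a world point X has camera coordinates R X + t; the wrist camera has in their place "T_tool_cam" (4x4, takes a point from camera to tool coordinates, whose origin is the TCP and whose axes are the tool frame's). Camera axes: x right, y down, z forward; pixel columns grow to the right and rows downward; lengths in m; the calibration is good to about 2 mm. A picture is of the moment at which its call begins: read the wrist's pose just before it. camera_info takes no time and is no camera call.
- manip.finish_job(): hands the job in, once; it reports no verdict.
The state is a dict: "t": time; "joints": joint angles; "qd": joint speeds; "joint_torque": joint torques, N m; "ee_pos": TCP position; "eef_rot": TCP orientation; "force": force on the tool from outside, world axes, zero at the start; "ft_torque": the same for the moment, N m; "gripper_width": finger opening in m.
Only numpy, scipy, OpenCV 4.12 (cv2) and the standard library are available. Lean on these libraries where they do the work, as an engineer would, in place of code of your own. Each camera call takes 0.05 s, during which the arm holds its last target.

## Working session

There is one attempt and no reset: what is moved stays moved. The work goes in short steps, Python scripts to look and compute and a tool call to move; the robot and the scene stay as the last step left them, time stands still between calls to the robot, and variables do not carry over. Pictures are saved under pics/ and viewed, and the job is handed in when it is done.

Besides the shell and the picture viewer there is one more tool, called after "Call:" as name(argument=value, ...) on one line, values as JSON. apply_moves: Moves the arm, as the interface text tells. Its arguments: {"type":"object","properties":{"deltas":{"type":"string"},"grip_force":{"type":"number"}},"required":["deltas"]}

```bash
mkdir -p pics; ls; python3 - <<'E'
from plant import manip,camera,camera_info
import cv2,numpy as np
s=manip.observe(); print(s, manip.grip_point_offset)
for n in ("scene","side"):
    p,d=camera(n); cv2.imwrite(f"pics/{n}0.png",p[...,::-1]); np.save(f"pics/{n}0.npy",d)
    i=camera_info(n); print(n,i)
print(camera_info("wrist"))
E
```

```text
pics
{'t': 0.0, 'joints': array([ 1.19051409,  0.41796053, -0.01029846,  1.6141768 ,  0.00473182,
        1.11070797, -0.05301834]), 'qd': array([ 0.00052451, -0.00066139, -0.00044135, -0.0005328 ,  0.00081464,
       -0.00084838,  0.00022272]), 'joint_torque': array([ 9.89512700e-04, -8.51235366e+01,  6.39342517e-01, -4.25979638e+01,
       -4.88772593e-02,  1.88028335e-02,  6.22560128e-05]), 'ee_pos': array([ 0.20756045, -0.58912248,  0.20483262]), 'eef_rot': array([-3.03713729e-04,  8.16191832e-01, -5.77780681e-01, -5.34745629e-04]), 'force': array([-0.29535969,  0.11110138, -0.26623781]), 'ft_torque': array([ 0.03112317,  0.00911426, -0.00444698]), 'gripper_width': 0.09401799510653776} 0.0188
scene {'K': array([[418.50893165,   0.        , 254.34417629],
       [  0.        , 418.50893165, 194.85945389],
       [  0.        ,   0.        ,   1.        ]]), 'R': array([[ 2.67835980e-03,  9.99992966e-01,  2.62569333e-03],
       [ 8.40006004e-01, -8.25204685e-04, -5.42576475e-01],
       [-5.42570492e-01,  3.65881318e-03, -8.40002306e-01]]), 't': array([-0.00288305, -0.43482711,  1
[... 232 characters left out ...]
39296e-04],
       [-1.73197374e-01,  7.40196377e-01, -6.49701465e-01],
       [ 1.47668900e-01, -6.32697374e-01, -7.60189404e-01]]), 't': array([0.57469842, 0.16234827, 1.18492828])}
{'K': array([[283.02998654,   0.        , 253.26153723],
       [  0.        , 283.02998654, 189.55918874],
       [  0.        ,   0.        ,   1.        ]]), 'T_tool_cam': array([[ 9.99999260e-01, -2.03367868e-04,  1.19977275e-03,
         4.30666196e-05],
       [-1.45182131e-04,  9.58955661e-01,  2.83556024e-01,
        -8.32395981e-02],
       [-1.20819506e-03, -2.83555988e-01,  9.58954922e-01,
        -1.79745068e-01],
       [ 0.00000000e+00,  0.00000000e+00,  0.00000000e+00,
         1.00000000e+00]])}
```

View pics/scene0.png

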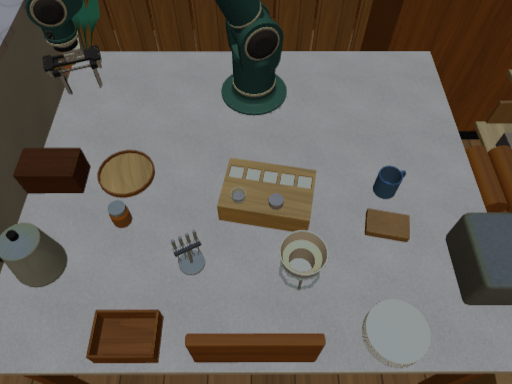

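View pics/side0.png

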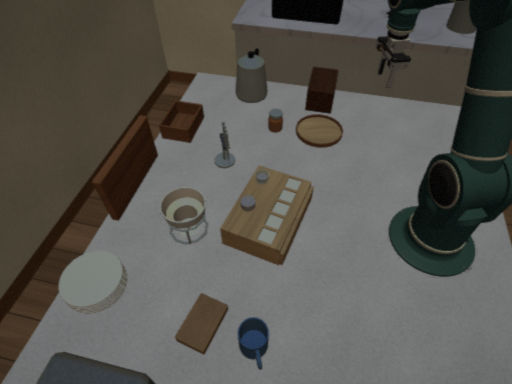

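The scene view shows the five tiles at about (236,172) to (304,182). Image right is +y, so tile1 is the rightmost. The tin and tealight are behind them. Next I'll measure the tile positions.

```bash
python3 - <<'E'
from plant import camera_info
import cv2,numpy as np
def rays(n,uv):
    i=camera_info(n);K,R,t=i["K"],i["R"],i["t"]
    C=-R.T@t; d=np.linalg.inv(K)@np.array([*uv,1.]); return C,R.T@d
for n,box in (("scene",(225,160,320,195)),("side",(250,170,310,250))):
    p=cv2.imread(f"pics/{n}0.png"); D=np.load(f"pics/{n}0.npy")
    x0,y0,x1,y1=box
    sub=p[y0:y1,x0:x1].astype(int)
    m=((sub.min(2)>150)).astype(np.uint8)
    k,l,st,c=cv2.connectedComponentsWithStats(m,connectivity=4)
    P=[]
    for j in range(1,k):
        if st[j,4]<40: continue
        u=c[j]+[x0,y0]; C,r=rays(n,u); a=(0.088-C[2])/r[2]; X=C+a*r
        dz=np.median(D[y0:y1,x0:x1][l==j]); Xd=C+dz*r
        print(n,u.round(1),st[j,4],X.round(4),Xd.round(4)); P.append(X)
    big=cv2.resize(p[y0-20:y1+60,x0-30:x1+30],None,fx=5 if n=="scene" else 4,fy=5 if n=="scene" else 4,interpolation=cv2.INTER_CUBIC)
    cv2.imwrite(f"pics/{n}_crop.png",big[:600,:800])
E
```

```text
(no output)
```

View pics/scene_crop.png

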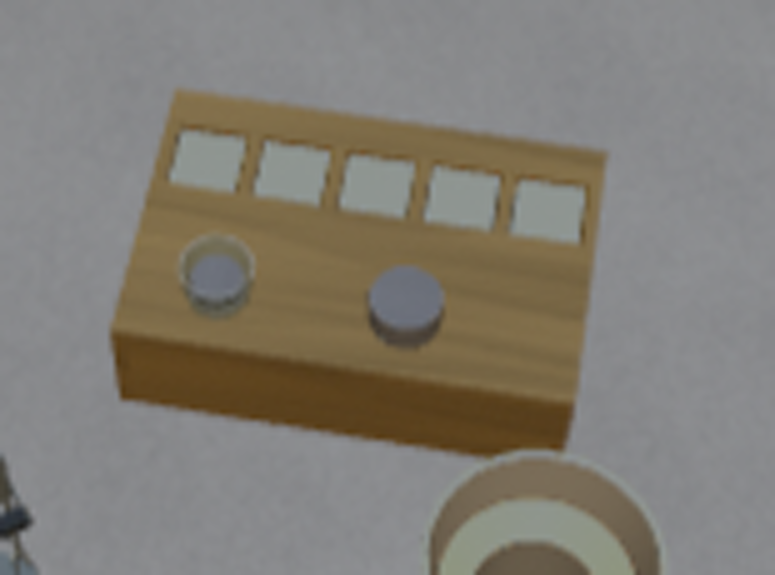

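The crop shows the tiles clearly, at (208,160) to (548,211) in crop pixels. My brightness threshold was too high, so I'll redo it.

```bash
python3 - <<'E'
from plant import camera_info
import cv2,numpy as np
def rays(n,uv):
    i=camera_info(n);K,R,t=i["K"],i["R"],i["t"]
    return -R.T@t, R.T@(np.linalg.inv(K)@np.array([*uv,1.]))
for n,box in (("scene",(225,160,320,192)),("side",(255,175,305,246))):
    p=cv2.imread(f"pics/{n}0.png"); D=np.load(f"pics/{n}0.npy")
    x0,y0,x1,y1=box
    b=p[y0:y1,x0:x1,0].astype(np.uint8); g=p[y0:y1,x0:x1].astype(int)
    gray=(g[...,2]-g[...,0]<22)&(g[...,2]>140)
    k,l,st,c=cv2.connectedComponentsWithStats(gray.astype(np.uint8),connectivity=4)
    P=[]
    for j in range(1,k):
        if st[j,4]<40: continue
        u=c[j]+[x0,y0]; C,r=rays(n,u); X=C+(0.088-C[2])/r[2]*r
        Xd=C+np.median(D[y0:y1,x0:x1][l==j])*r
        print(n,u.round(1),st[j,4],X.round(4),Xd.round(4))
    print(g[::8,::12].tolist()[1])
E
```

```text
scene [235.9 172. ] 111 [ 0.482  -0.0612  0.088 ] [ 0.4826 -0.0612  0.0888]
scene [252.7 174.3] 110 [ 0.4917 -0.0043  0.088 ] [ 0.4925 -0.0043  0.0891]
scene [269.7 176.8] 110 [0.5021 0.0528 0.088 ] [0.5031 0.0528 0.0894]
scene [286.6 179.4] 111 [0.5128 0.1093 0.088 ] [0.5134 0.1092 0.0887]
scene [303.9 182. ] 114 [0.5234 0.1667 0.088 ] [0.5247 0.1664 0.0899]
[[140, 137, 136], [144, 149, 143], [104, 120, 125], [71, 105, 124], [71, 105, 123], [71, 106, 125], [75, 104, 119], [132, 134, 135]]
[[65, 90, 105], [67, 93, 107], [64, 88, 101], [128, 134, 128], [69, 94, 109]]
```

Call:
apply_moves(deltas="-1 -0.02 -0.0215 0 0;-1 -0.02 -0.0215 0 0;-1 -0.02 -0.0215 0 0;-1 -0.02 -0.0215 0 0;-1 -0.02 -0.0215 0 0;-1 -0.02 -0.0215 0 0;-1 -0.02 -0.0215 0 0;-1 -0.02 -0.0215 0 0;-1 -0.02 -0.0215 0 0;-1 -0.02 -0.0215 0 0", grip_force=5)

```text
t: 0.93
ee_pos: [0.3443, -0.328, 0.2053]
eef_rot: [0.0, 0.816, -0.578, -0.0]
force: [0.7, -0.3, -0.1]
gripper_width: 0.0306
```

Call:
apply_moves(deltas="-1 -0.02 -0.0215 0 0;-1 -0.02 -0.0215 0 0;-1 -0.02 -0.0215 0 0;-1 -0.02 -0.0215 0 0;-1 -0.02 -0.0215 0 0;-1 -0.02 -0.0215 0 0;-1 -0.02 -0.0215 0 0;-1 -0.02 -0.0215 0 0;-1 -0.02 -0.0215 0 0;-1 -0.02 -0.0215 0 0")

```text
t: 1.77
ee_pos: [0.4806, -0.0679, 0.2054]
eef_rot: [0.0, 0.816, -0.578, -0.0]
force: [1.1, -0.7, -0.6]
gripper_width: 0.0006
```

Call:
apply_moves(deltas="-1 0 0 0 0.065;-1 0 0 0 0.065;-1 0 0 0 0.065;-1 0 0 0 0.065;-1 0 0 0 0.065;-1 0 0 0 0.065;-1 0 0 0 0.065;-1 0 0 0 0.065;-1 0 0 0 0;-1 0 0 0 0")

```text
t: 2.6
ee_pos: [0.4802, -0.0692, 0.2053]
eef_rot: [-0.0, -0.641, 0.768, 0.0]
force: [0.1, 0.4, -0.1]
gripper_width: 0.0003
```

Call:
apply_moves(deltas="-1 -0.004 0 0.01 0;-1 -0.004 0 0.02 0;-1 0 0 0.02 0;-1 0 0 0.02 0;-1 0 0 0.02 0;-1 0 0 0.013 0;-1 0 0 0.006 0;-1 0 0 0.002 0;-1 0 0 0 0;-1 0 0 0 0")

```text
t: 3.43
ee_pos: [0.4821, -0.0613, 0.095]
eef_rot: [0.0, -0.64, 0.768, -0.0]
force: [0.3, 0.4, 0.5]
gripper_width: 0.0001
```

```bash
cat > wp.py <<'E'
import sys
from plant import manip,camera
import cv2
s=manip.observe(); print(s['ee_pos'].round(4),s['force'].round(2))
n=sys.argv[1]
p,d=camera(n); cv2.imwrite(f"pics/{sys.argv[2]}.png",p[...,::-1])
E
python3 wp.py wrist w1
```

```text
[ 0.4821 -0.0613  0.095 ] [0.27 0.42 0.47]
```

View pics/w1.png

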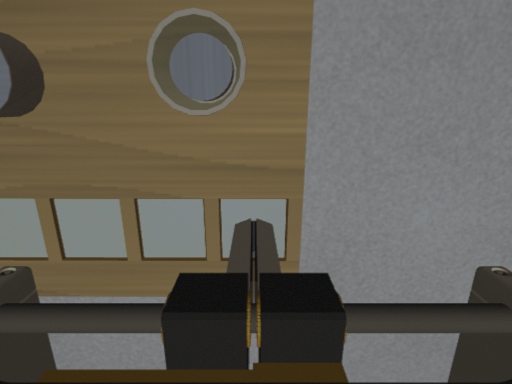

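The wrist view shows the closed fingertips at about (253,225), over the end tile (tile5). I'll press it gently.

Call:
apply_moves(deltas="-1 0 0 0.002 0;-1 0 0 0.002 0;-1 0 0 0.001 0;-1 0 0 0.001 0;-1 0 0 0.001 0;-1 0 0 0 0;-1 0 0 0 0;-1 0 0 0 0;-1 0 0 0 0;-1 0 0 0 0")

```text
t: 4.32
ee_pos: [0.4818, -0.0614, 0.0876]
eef_rot: [0.0, -0.64, 0.768, -0.0]
force: [-2.4, 0.8, 5.0]
gripper_width: 0.0003
```

Call:
apply_moves(deltas="-1 0 0 0.001 0;-1 0 0 0 0;-1 0 0 0 0;-1 0 0 0 0;-1 0 0 0 0;-1 0 0 0 0;-1 0 0 0 0;-1 0 0 0 0;-1 0 0 0 0;-1 0 0 0 0")

```text
t: 5.15
ee_pos: [0.4819, -0.0615, 0.0869]
eef_rot: [0.0, -0.64, 0.768, -0.0]
force: [-3.9, -0.8, 10.1]
gripper_width: 0.0002
```

At 10 N tile5 yields only about 1 mm, so it's solid. On to tile4 with the same final commanded height.

Call:
apply_moves(deltas="-1 0 0 -0.008 0;-1 -0.018 0 0 0;-1 -0.022 0 0 0;-1 -0.018 0 0 0;-1 0 0 0.003 0;-1 0 0 0.003 0;-1 0 0 0.001 0;-1 0 0 0.001 0;-1 0 0 0 0;-1 0 0 0 0")

```text
t: 5.98
ee_pos: [0.4923, -0.0045, 0.0869]
eef_rot: [0.0, -0.64, 0.768, 0.0]
force: [-3.6, 6.1, 11.0]
gripper_width: 0.0008
```

Tile4 is solid too (11 N). Tile3 next.

Call:
apply_moves(deltas="-1 0 0 -0.008 0;-1 -0.018 0 0 0;-1 -0.022 0 0 0;-1 -0.018 0 0 0;-1 0 0 0.003 0;-1 0 0 0.003 0;-1 0 0 0.001 0;-1 0 0 0.001 0;-1 0 0 0 0;-1 0 0 0 0")

```text
t: 6.82
ee_pos: [0.5027, 0.052, 0.0869]
eef_rot: [0.0, -0.64, 0.769, -0.0]
force: [-3.5, 3.4, 11.2]
gripper_width: 0.0005
```

Tile3 is solid. Tile2 next.

Call:
apply_moves(deltas="-1 0 0 -0.008 0;-1 -0.018 0 0 0;-1 -0.022 0 0 0;-1 -0.018 0 0 0;-1 0 0 0.003 0;-1 0 0 0.003 0;-1 0 0 0.001 0;-1 0 0 0.001 0;-1 0 0 0 0;-1 0 0 0 0")

```text
t: 7.65
ee_pos: [0.5132, 0.1089, 0.0869]
eef_rot: [0.0, -0.64, 0.769, -0.0]
force: [-4.0, 3.2, 10.9]
gripper_width: 0.0004
```

Call:
apply_moves(deltas="-1 0 0 -0.008 0;-1 -0.018 0 0 0;-1 -0.022 0 0 0;-1 -0.018 0 0 0;-1 0 0 0.003 0;-1 0 0 0.003 0;-1 0 0 0.001 0;-1 0 0 0.001 0;-1 0 0 0 0;-1 0 0 0 0")

```text
t: 8.48
ee_pos: [0.5236, 0.1659, 0.0864]
eef_rot: [-0.0, -0.64, 0.768, -0.0]
force: [-0.1, -0.1, -0.1]
gripper_width: 0.0005
```

On tile1 the force is about 0 at a lower height, so it gave and is the catch. I'll press it down gradually.

Call:
apply_moves(deltas="-1 0 0 0.001 0;-1 0 0 0.001 0;-1 0 0 0.001 0;-1 0 0 0.001 0;-1 0 0 0.001 0;-1 0 0 0 0;-1 0 0 0 0;-1 0 0 0 0;-1 0 0 0 0;-1 0 0 0 0")

```text
t: 9.32
ee_pos: [0.5235, 0.1669, 0.0814]
eef_rot: [0.0, -0.64, 0.768, 0.0]
force: [0.3, -0.4, -0.1]
gripper_width: 0.0005
```

Call:
apply_moves(deltas="-1 0 0 0.001 0;-1 0 0 0 0;-1 0 0 0.001 0;-1 0 0 0 0;-1 0 0 0 0;-1 0 0 0 0;-1 0 0 0 0;-1 0 0 0 0;-1 0 0 0 0;-1 0 0 0 0")

```text
t: 10.15
ee_pos: [0.5238, 0.1669, 0.0802]
eef_rot: [0.0, -0.64, 0.768, -0.0]
force: [-4.1, -1.1, 15.3]
gripper_width: 0.0006
```

The tile has bottomed at z≈0.080, which is 8 mm down, at 15 N. I'll withdraw straight up and check with the cameras.

Call:
apply_moves(deltas="-1 0 0 -0.003 0;-1 0 0 -0.006 0;-1 0 0 -0.012 0;-1 0 0 -0.015 0;-1 0 0 -0.02 0;-1 0 0 -0.02 0;-1 0 0 -0.02 0;-1 0 0 -0.015 0;-1 0 0 -0.009 0;-1 0 0 0 0")

```text
t: 10.98
ee_pos: [0.5244, 0.1671, 0.2017]
eef_rot: [0.001, -0.64, 0.768, -0.001]
force: [-0.0, 0.3, 0.2]
gripper_width: 0.0
```

```bash
python3 - <<'E'
from plant import manip,camera,camera_info
import cv2,numpy as np
s=manip.observe(); print(s['ee_pos'].round(4),s['force'].round(2))
for n in ("scene","side","wrist"):
    p,d=camera(n); q=p[...,::-1]
    cv2.imwrite(f"pics/{n}1.png",q)
    if n=="scene":
        a=cv2.resize(q[120:240,190:350],None,fx=5,fy=5,interpolation=cv2.INTER_CUBIC); cv2.imwrite("pics/sc1.png",a)
    if n=="side":
        b=cv2.imread("pics/side0.png"); 
        print("side",cv2.absdiff(b,q).max(2).shape)
        a=np.hstack([cv2.resize(z[150:280,210:330],None,fx=3.2,fy=3.2,interpolation=cv2.INTER_CUBIC) for z in (b,q)]); cv2.imwrite("pics/sd1.png",a)
E
```

```text
[0.5244 0.1671 0.2017] [-0.03  0.27  0.22]
side (384, 512)
```

View pics/sd1.png

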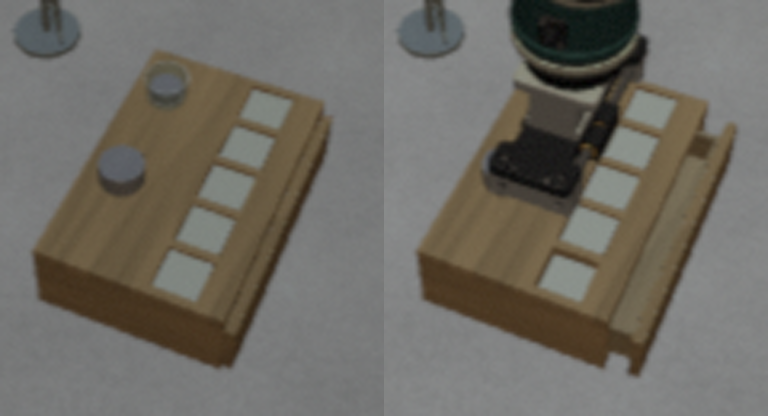

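View pics/wrist1.png

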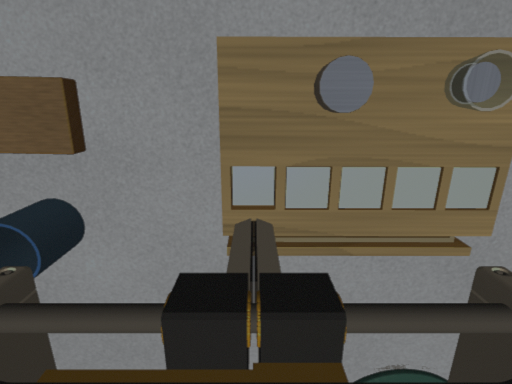

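View pics/scene1.png

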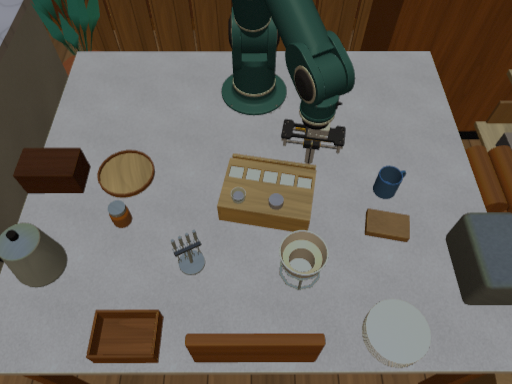

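The side view shows the drawer standing out along its full width. In the wrist view tile1 is visibly sunk at (253,187). In the scene view the loose things are at their starting pixels. I'll do one numeric check before handing in.

```bash
python3 - <<'E'
from plant import manip,camera,camera_info
import numpy as np
from scipy.spatial.transform import Rotation as Ro
s=manip.observe(); i=camera_info("wrist"); p,d=camera("wrist")
q=s['eef_rot']; R=Ro.from_quat([q[1],q[2],q[3],q[0]]).as_matrix()
def X(u,v):
    z=np.median(d[v-1:v+2,u-1:u+2]); c=np.linalg.inv(i["K"])@[u,v,1]*z
    return R@(i["T_tool_cam"]@[*c,1])[:3]+s['ee_pos']
for u,v in [(253,185),(308,187),(362,187),(415,187),(470,187)]: print(X(u,v).round(4))
e=lambda v:X(350,v)
for v in range(226,262,2): print(v,e(v).round(4))
E
```

```text
[0.5238 0.1665 0.0812]
[0.5131 0.1089 0.0886]
[0.5026 0.0522 0.0884]
[ 0.4925 -0.0032  0.0887]
[ 0.482  -0.0608  0.0889]
226 [0.4608 0.0693 0.0906]
228 [0.4585 0.0695 0.0906]
230 [0.4561 0.0697 0.0907]
232 [0.4534 0.0698 0.0903]
234 [0.4511 0.0701 0.0905]
236 [0.4306 0.0609 0.0573]
238 [0.4282 0.0612 0.0578]
240 [0.4252 0.0614 0.0574]
242 [0.4234 0.062  0.059 ]
244 [0.4238 0.0638 0.0645]
246 [0.4243 0.0656 0.07  ]
248 [0.4221 0.0661 0.0709]
250 [0.4196 0.0664 0.0712]
252 [0.417  0.0666 0.0714]
254 [0.4144 0.0669 0.0716]
256 [0.367  0.0476 0.0006]
258 [0.3634 0.0478 0.0004]
260 [0.3602 0.0482 0.0006]
```

```bash
python3 -c "
from plant import manip
s=manip.observe();print(s['t'],s['ee_pos'],s['force']);print(manip.finish_job())"
```

```text
11.1833 [0.52312213 0.16659003 0.19852975] [-0.05375222 -0.42008238 -0.37310283]
the job is handed in; nothing more can be done
None
```

The catch is tile1, at the +y end. I pressed it fully down, the drawer sprang ajar, and I handed the job in at 11.2 s with the fingers clear above.

- **Feeling:** I felt along the row with closed fingertips. Tiles 5, 4, 3 and 2 each resisted with 10–11 N after about 1 mm. Tile1 gave, so I pressed it on until it met its stop at z ≈ 0.080 m. The highest force I read was about 15 N, though forces are only read at the end of each call.
- **Catch:** By wrist depth tile1 stands about 7.5 mm below its neighbours. The fingertip height at the stop gives 8 mm.
- **Drawer:** The drawer is visibly ajar in the side and wrist views. Its outer face stands about 37 mm ahead of the case edge; I estimate the front already stood out about 12 mm when shut, so it has opened roughly 24 mm.
- **Bystanders:** The loose things looked unmoved to the eye in the scene picture; I did not measure them.
- **Robot:** At hand-in the fingertips were at 0.199 m and the contact force was near zero.

No check failed, except that my first attempt to pick out the tiles by brightness found nothing and I redid it. Automatic tile detection in the side view also found nothing, so the tile positions came from the scene camera. The depth readings there and the first wrist view agreed with them.

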